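Snap the lid of a food tub shut, corner by corner

TASK

The lid of the white food tub lies in place but none of the four corner sections of its rim is snapped shut. With the fingertips, press the sections down one at a time until each clicks fully home, starting at the corner with the pull tab and going round clockwise as seen from above. Only press: do not lift, tip or shove the tub, and leave the things around it where they are.

Things in the scene. Friction and masses are not known exactly. Their poses are not given: they have to be found in the camera images.
- tub: oblong white food tub with a dark grey snap-fit lid lying on it, 170 (x) x 130 (y) mm, loose, about 1 kg, stands firm when pressed at the corners. Origin: centre of its underside, z up. Lid: a fixed sunken panel, 64 mm above the table, and round it a rim of four separate L-shaped corner sections that meet half-way along the sides. A thin pull tab, 28 mm wide, sticks out 30 mm diagonally from one corner
- corner1_top (a point): point to press on the rim section of the corner with the pull tab (+x, +y corner of the tub's frame): on its flat top, 22 mm in from both outer edges, middle of a flat round 40 mm across (the section's arms are 24 mm wide); 76 mm above the table while up, 70 mm when shut
- corner1 (a joint): how far that section (number 1, clockwise from the tab) is pressed straight down: 0 = up (starts within 1 mm of it), 0.006 m = clicked shut. Over-centre snap: resists with up to about 5 N and springs back if let go within the first 3 mm; past 3 mm it clicks home by itself and stays
- corner2_top (a point): point to press on the rim section of next corner clockwise seen from above (+x, -y), along a short side from the tab corner: on its flat top, 22 mm in from both outer edges, middle of a flat round 40 mm across (the section's arms are 24 mm wide); 76 mm above the table while up, 70 mm when shut
- corner2 (a joint): how far that section (number 2, clockwise from the tab) is pressed straight down: 0 = up (starts within 1 mm of it), 0.006 m = clicked shut. Over-centre snap: resists with up to about 5 N and springs back if let go within the first 3 mm; past 3 mm it clicks home by itself and stays
- corner3_top (a point): point to press on the rim section of third corner clockwise (-x, -y), diagonally opposite the tab: on its flat top, 22 mm in from both outer edges, middle of a flat round 40 mm across (the section's arms are 24 mm wide); 76 mm above the table while up, 70 mm when shut
- corner3 (a joint): how far that section (number 3, clockwise from the tab) is pressed straight down: 0 = up (starts within 1 mm of it), 0.006 m = clicked shut. Over-centre snap: resists with up to about 5 N and springs back if let go within the first 3 mm; past 3 mm it clicks home by itself and stays
- corner4_top (a point): point to press on the rim section of fourth corner clockwise (-x, +y): on its flat top, 22 mm in from both outer edges, middle of a flat round 40 mm across (the section's arms are 24 mm wide); 76 mm above the table while up, 70 mm when shut
- corner4 (a joint): how far that section (number 4, clockwise from the tab) is pressed straight down: 0 = up (starts within 1 mm of it), 0.006 m = clicked shut. Over-centre snap: resists with up to about 5 N and springs back if let go within the first 3 mm; past 3 mm it clicks home by itself and stays
- tape: roll of packing tape lying flat, 83 mm across, 24 mm high, loose, lies beside a short end of the tub; origin: centre of its underside
- black_marker: black and white marker pen, 130 mm long, 17 mm thick, loose, lies along a long side of the tub; origin: centre of its underside
- plum_cup: clear round cup with plum pieces, 113 mm across, 52 mm high, loose, left of the tub; origin: centre of its underside
- green_marker: yellow-green and white pen, 110 mm long, 17 mm thick, loose, left of the tub; origin: centre of its underside
- wipes: flat pack of wipes, 106x236x28 mm, loose, near the right edge of the table; origin: centre of its underside
- salt: jar with a red cap, 45 mm across, 106 mm high, loose, near the left front; origin: centre of its underside

How it is judged (in metres and radians):
On the way, in this order (a step that is already met when the one before it is completed fails the run):
1. the tab corner is clicked shut (the later ones still up) (value of joint corner1 above 0.0045 m and not (value of joint corner2 above 0.0045 m) and not (value of joint corner3 above 0.0045 m) and not (value of joint corner4 above 0.0045 m)), for 0.1 s.
2. the second corner clockwise is clicked shut (the later ones still up) (value of joint corner2 above 0.0045 m and not (value of joint corner3 above 0.0045 m) and not (value of joint corner4 above 0.0045 m)), for 0.1 s.
3. the third corner clockwise is clicked shut (the later ones still up) (value of joint corner3 above 0.0045 m and not (value of joint corner4 above 0.0045 m)), for 0.1 s.
4. the fourth corner is clicked shut (value of joint corner4 above 0.0045 m), for 0.1 s.
At the end, for the whole second after the job is handed in: all four rim sections are down by more than 4.5 of their 6 mm, and the tub stands flat (within 0.05 rad), at rest, within 30 mm of where it stood (value of joint each of corner1, corner2, corner3, corner4 above 0.0045 m and distance of tub from where it was at the start of the episode below 0.03 m and angle between tub's own z axis and vertical below 0.05 rad and linear speed of tub below 0.02 m/s); the robot touches nothing.
It fails at once if the tub is lifted (10 mm) (height (world z) of tub above 0.01 m).
It fails at once if the tub is tipped (0.15 rad) (angle between tub's own z axis and vertical above 0.15 rad).
It fails at once if the tub is shoved more than 30 mm (distance of tub from where it was at the start of the episode above 0.03 m).
It fails at once if something around the tub is moved more than 25 mm (distance of any of tape, black_marker, plum_cup, green_marker, wipes, salt from where it was at the start of the episode above 0.025 m).
It also fails if it takes over 38 s, if anything falls off the work surface, if the arm or the gripper's body presses on something with over 40 N, if the wrist force passes 120 N, or if a joint passes its speed limit or range.

ROBOT

A 6-joint arm with a two-finger parallel gripper is mounted at the origin on a cart in front of the work surface, level with it; the furniture and walls round the work are solid. World frame = base frame: x ahead of the robot, y to its left, z up, the work surface at z = 0. Lengths are in mm, angles in rad, forces in N, time in s.
With the tool pointing down it reaches from about 250 to 775 mm from the base axis. Payload 8.9 kg.
Tool frame: the origin (TCP) lies at the very end of the fingers, on their centre line; the grasp point (between the pads) lies manip.hold_point_z behind it (manip.hold_point_z is the distance from the TCP to the grasp point, in mm); z points along the fingers, y is the line along which they close (so a half turn about z gives the same grasp; the last joint's range is limited). The gripper opens to 85 mm and grips with 20 to 120 N. Pads are 22 mm wide; open, the fingers measure 114 mm over their backs; the gripper's body (76 mm by 85 mm) begins 54 mm behind the grasp point. The pads swing forward as they close: fully open they stand 13 mm farther back than shut.
Start: joints at [-1.307, 0.291, -0.153, 1.127, 0, 1.431], TCP at [205.799, -482.981, 231.305] pointing down, gripper open.
Joint ranges: [-2.52, 2.52], [-0.91, 1.74], [-1.3, 1.37], [-1.96, 2.02], [-1.52, 1.47], [-3.14, 3.14]. Speed limits (rad/s): [2.22, 2.22, 2.79, 3.14, 3.14, 3.14].

INTERFACE

Orientations are given as a rotation vector (axis times angle).
In Python, from rig import manip gives the robot as it stands.
- The arm moves only by the tool apply_moves, never from a script. Its arguments are lists of equal length, an entry for each row: "gripper": the closure in counts, from 0 (fully open) to 255 (shut); "travel": the shift along the tool's x, y, z in mm, a list of three; "roll": the turn about the tool's z in rad. A call has 1 to 5 rows; each row is the pose to reach, as a shift and turn from the pose commanded when the call began, along the tool's axes at that moment; what a row does not reach only later rows make up. A row lasts 1/12 s, in which the tool goes at most 41.7 mm and 7.16 degrees, less where a joint would pass 70% of its speed; a pose out of reach is approached as far as the arm can. A call with a gripper value outside its range is refused whole. The fingers move at their own pace and stop on an object; the grip force is fixed at half the most. Time passes only in rows, so rows that repeat a pose let the fingers close. It gives the time, the measured TCP pose, the force, the opening and the grip force at its end, in the units of the state.
- manip.state(): the state, without advancing time (a new reading comes with each control period).
- manip.capture(name): name is "scene" or "top"; returns (picture, depth): 384x512x3 uint8, blue, green, red; 384x512 float32, mm along the optical axis (not along the pixel's ray), 0 where there is no reading.
- manip.camera_model(name): a dict with "intrinsics" (3x3 intrinsics, pixels), "dist_coeffs" ([k1, k2, p1, p2, k3] as OpenCV has them; the pictures are not rectified), "world_to_cam" (4x4, takes a point from world to camera coordinates). Camera axes: x right, y down, z forward; pixel columns grow to the right and rows downward; lengths in mm; the calibration is good to about 2 mm. A picture is of the moment at which its call begins. camera_model takes no time and is no camera call.
- manip.hand_in(): hands the job in; it is judged then, once.
The state is a dict: "time_s": time; "joint_positions": joint angles; "joint_velocities": joint speeds; "tau": joint torques, N m; "tool_pos": TCP position; "ee_rot": TCP orientation; "contact_force": force on the tool from outside, world axes, zero at the start; "torque": the same for the moment, N m; "opening": finger opening in mm; "grip_force": force on a finger pad.
Only numpy, scipy, OpenCV 4.12 (cv2) and the standard library are available. Lean on these libraries where they do the work, as an engineer would, in place of code of your own. Each camera call takes 0.05 s, during which the arm holds its last target. There are 200 camera calls.

## Working session

There is one attempt and no reset: what is moved stays moved. The work goes in short steps, Python scripts to look and compute and a tool call to move; the robot and the scene stay as the last step left them, time stands still between calls to the robot, and variables do not carry over. Pictures are saved under pics/ and viewed, at most 10 in all, crops included, and the job is handed in when it is done.

Besides the shell and the picture viewer there is one more tool, called after "Emit:" by a JSON object that holds its "fn" and its "kwargs". apply_moves: Moves the arm, as the interface text tells. Its arguments: {"type":"object","properties":{"gripper":{"type":"array"},"travel":{"type":"array"},"roll":{"type":"array"}},"required":["gripper","travel","roll"]}

```bash
mkdir -p pics && cat > h.py <<'E'
import numpy as np, cv2
from rig import manip
def cloud(name):
    im,d=manip.capture(name); m=manip.camera_model(name)
    K=np.array(m["intrinsics"],float);D=np.array(m["dist_coeffs"],float);T=np.array(m["world_to_cam"],float)
    v,u=np.mgrid[:384,:512]
    p=cv2.undistortPoints(np.stack([u,v],-1).reshape(-1,1,2).astype(np.float64),K,D).reshape(384,512,2)
    P=np.concatenate([p,np.ones((384,512,1))],-1)*d[...,None]
    W=(P-T[:3,3])@T[:3,:3]
    W[d==0]=np.nan
    return im,W
E
python3 - <<'E'
from h import *
out=[]
for n in("scene","top"):
    im,W=cloud(n); np.save(n+".npy",W); cv2.imwrite(n+".png",im); out.append(im)
    cv2.imwrite(f"pics/{n}0.png",cv2.resize(im,(800,600)))
s=manip.state();print(s, manip.hold_point_z)
E
```

```text
{'time_s': 0.1, 'joint_positions': array([-1.30728978e+00,  2.91210758e-01, -1.54030699e-01,  1.12669981e+00,
       -1.82382118e-05,  1.43154056e+00]), 'joint_velocities': array([ 1.94985014e-03, -6.94387971e-05,  4.00973857e-03,  1.08163637e-03,
       -2.18160314e-03, -1.90011006e-04]), 'tau': array([ 1.29734464e-03, -5.37976491e+01,  3.31919074e+01,  9.31972900e-03,
       -2.07329526e-04,  2.25472867e-06]), 'tool_pos': array([ 205.69835737, -482.60920218,  230.8041031 ]), 'ee_rot': array([-3.07698645e+00, -6.28161728e-01,  1.40201083e-04]), 'contact_force': array([-0.56996781, -0.86524948,  0.1317884 ]), 'torque': array([0.01393713, 0.01892629, 0.00450459]), 'grip_force': 0.0, 'opening': 85.54374243802249} 18.700000000000003
```

View pics/top0.png

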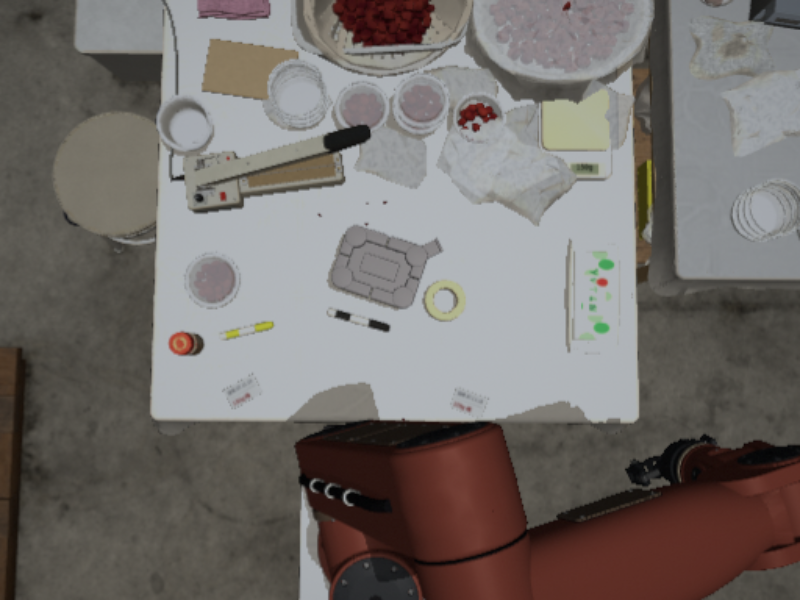

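View pics/scene0.png

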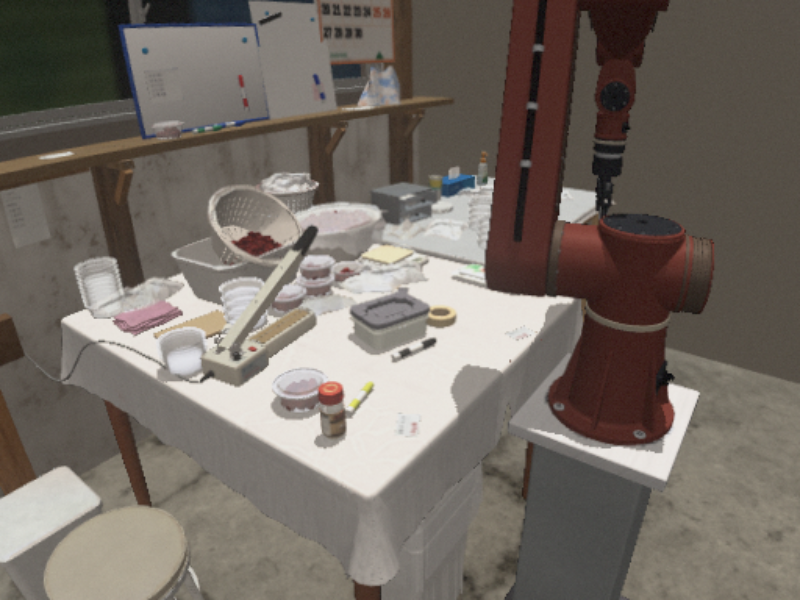

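The top view shows the grey lid centred near (380,266) of 800x600. The tab is at its upper-right corner (433,246), the tape at (445,300) and the black marker at (358,319). Next I fit the lid rectangle.

```bash
python3 - <<'E'
from h import *
W=np.load("top.npy");im=cv2.imread("top.png")
z=W[...,2]
roi=np.zeros(z.shape,bool);roi[135:205,200:290]=1
print("table z",np.nanmedian(z[170:200,300:340]))
m=(roi&(z>50)&(z<95)&(im.max(-1)<190)).astype(np.uint8)
def rect(m):
    k=cv2.morphologyEx(m,cv2.MORPH_OPEN,np.ones((19,19),np.uint8))
    n,l,s,c=cv2.connectedComponentsWithStats(k); i=1+s[1:,4].argmax()
    return l==i
k=rect(m)
print(k.sum(),"lid z pct",np.nanpercentile(z[k],[5,25,50,75,95]))
M=manip.camera_model("top");K=np.array(M["intrinsics"],float);D=np.array(M["dist_coeffs"],float);T=np.array(M["world_to_cam"],float)
def ray(uv,h):
    p=cv2.undistortPoints(np.float64(uv).reshape(-1,1,2),K,D).reshape(-1,2)
    d=np.c_[p,np.ones(len(p))]@T[:3,:3]; o=-T[:3,:3].T@T[:3,3]
    return (o+d*((h-o[2])/d[:,2])[:,None])[:,:2]
c=max(cv2.findContours(k.astype(np.uint8),cv2.RETR_EXTERNAL,cv2.CHAIN_APPROX_NONE)[0],key=cv2.contourArea)
r=cv2.minAreaRect(ray(c,76).astype(np.float32)); print("rect",r)
# tab
t=m.astype(bool)&~cv2.dilate(k.astype(np.uint8),np.ones((3,3))).astype(bool)
ys,xs=np.nonzero(t); print("tab px",xs.mean(),ys.mean(),len(xs),ray([[xs.mean(),ys.mean()]],70))
c0=np.array(r[0]); b=cv2.boxPoints(r); 
e=b[1]-b[0];f=b[2]-b[1]; L=e if np.linalg.norm(e)>np.linalg.norm(f) else f
a=np.arctan2(L[1],L[0]); tab=ray([[433*.64,246*.64]],70)[0]
R=lambda a:np.array([[np.cos(a),-np.sin(a)],[np.sin(a),np.cos(a)]])
for aa in(a,a+np.pi):
    q=R(aa).T@(tab-c0); print("yaw",aa,"tab local",q)
    if q[0]>0 and q[1]>0:
        for n,l in enumerate([(63,43),(63,-43),(-63,-43),(-63,43)]): print(n+1,c0+R(aa)@l)
ov=cv2.resize(im[120:220,190:300],None,fx=6,fy=6,interpolation=cv2.INTER_NEAREST)
cv2.drawContours(ov,[((c-[190,120])*6+3).astype(int)],-1,(0,0,255),1)
cv2.imwrite("pics/ov.png",ov)
E
```

```text
table z -0.12213487209888367
836 lid z pct [56.60392662 60.52434456 64.6639539  71.63803934 78.68764151]
rect ((544.2136840820312, -2.4092750549316406), (105.34883880615234, 104.76673126220703), 0.4298669993877411)
tab px 242.44895003620564 168.724112961622 1381 [[554.8635355    5.68790292]]
yaw 0.0075025926 tab local [ 45.97390179 -99.38950993]
yaw 3.1490953 tab local [-45.97389676  99.3895123 ]
```

View pics/ov.png

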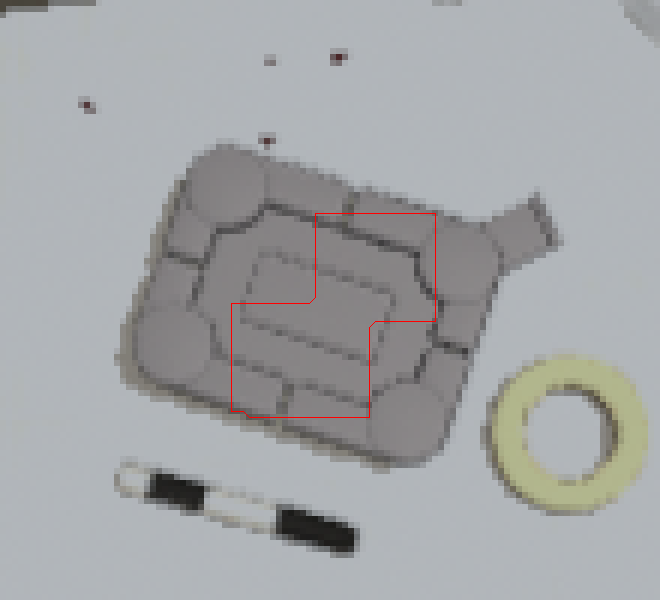

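The crop shows the depth mask is too noisy. The four press rounds are clear, at crop pixels (462,260) for the tab corner, (408,418), (174,343) and (228,187). I'll use a colour mask and rays.

```bash
cat >> h.py <<'E'
M=manip.camera_model("top");K=np.array(M["intrinsics"],float);D=np.array(M["dist_coeffs"],float);T=np.array(M["world_to_cam"],float)
def ray(uv,h):
    p=cv2.undistortPoints(np.float64(uv).reshape(-1,1,2),K,D).reshape(-1,2)
    d=np.c_[p,np.ones(len(p))]@T[:3,:3]; o=-T[:3,:3].T@T[:3,3]
    return (o+d*((h-o[2])/d[:,2])[:,None])[:,:2]
E
python3 - <<'E'
from h import *
im=cv2.imread("top.png");g=im.max(-1)
m=np.zeros(g.shape,np.uint8);m[138:200,208:278]=(g[138:200,208:278]<160)
m[:,:]=cv2.morphologyEx(m,cv2.MORPH_CLOSE,np.ones((5,5)))
k=cv2.morphologyEx(m,cv2.MORPH_OPEN,cv2.getStructuringElement(2,(17,17)))
c=max(cv2.findContours(k,cv2.RETR_EXTERNAL,cv2.CHAIN_APPROX_NONE)[0],key=cv2.contourArea)
r=cv2.minAreaRect(ray(c,76).astype(np.float32)); print("rect",r, m.sum(),k.sum())
P=ray(np.array([[462,260],[408,418],[174,343],[228,187]])/6-.5+[190,120],76)
print(P,P.mean(0))
e=(P[0]-P[3]+P[1]-P[2])/2; f=(P[0]-P[1]+P[3]-P[2])/2
print(np.linalg.norm(e),np.linalg.norm(f))
a=np.arctan2(e[1],e[0]);b=np.arctan2(f[1],f[0])-np.pi/2;print(a,b)
a=(a+b)/2
R=np.array([[np.cos(a),-np.sin(a)],[np.sin(a),np.cos(a)]])
for c0 in(P.mean(0),np.array(r[0])):
    print(np.round(c0+np.array([(63,43),(63,-43),(-63,-43),(-63,43)])@R.T,1).tolist())
s=manip.state()
from scipy.spatial.transform import Rotation as Q
print(Q.from_rotvec(s['ee_rot']).as_matrix().round(3),s['tool_pos'])
E
```

```text
rect ((546.48681640625, 7.262107849121094), (181.28079223632812, 139.06878662109375), 71.95750427246094) 2670 2471
[[573.00356858 -68.40962045]
 [491.31527094 -41.16189269]
 [528.96489936  78.96820341]
 [609.92965434  52.25817696]] [550.8033483    5.41371681]
126.04082935879258 85.68467594232605
-1.8711305744740567 -1.8911079346870818
[[572.5, -67.7], [490.6, -41.4], [529.1, 78.5], [611.0, 52.3]]
[[568.2, -65.9], [486.3, -39.6], [524.8, 80.4], [606.7, 54.1]]
[[ 0.92   0.392 -0.   ]
 [ 0.392 -0.92   0.001]
 [ 0.    -0.001 -1.   ]] [ 205.69835737 -482.60920218  230.8041031 ]
```

Emit:
{"fn": "apply_moves", "kwargs": {"gripper": [255,255,255,255,255], "travel": [[32.5,-15.5,0],[65,-31,0],[97.5,-46.5,0],[130,-62,0],[162.5,-77.5,0]], "roll": [0,0,0,0,0]}}

```text
time_s: 0.52
tool_pos: [325.5, -346.5, 231.1]
ee_rot: [-3.078, -0.627, 0.0]
contact_force: [0.7, -0.6, -1.0]
opening: 25.7
grip_force: 0.0
```

Emit:
{"fn": "apply_moves", "kwargs": {"gripper": [255,255,255,255,255], "travel": [[32.5,-15.5,0],[65,-31,0],[97.5,-46.5,0],[130,-62,0],[162.5,-77.5,0]], "roll": [0,0,0,0,0]}}

```text
time_s: 0.93
tool_pos: [444.8, -211.3, 231.2]
ee_rot: [-3.078, -0.628, 0.0]
contact_force: [0.1, -1.0, -0.2]
opening: 0.3
grip_force: 0.0
```

Emit:
{"fn": "apply_moves", "kwargs": {"gripper": [255,255,255,255,255], "travel": [[32.5,-15.5,10],[65,-31,30],[97.5,-46.5,50],[130,-62,70],[162.5,-77.5,85]], "roll": [0,0,0,0,0]}}

```text
time_s: 1.35
tool_pos: [563.3, -76.1, 144.4]
ee_rot: [-3.077, -0.629, 0.002]
contact_force: [0.4, -1.0, -0.3]
opening: 0.2
grip_force: 0.0
```

Emit:
{"fn": "apply_moves", "kwargs": {"gripper": [255,255,255,255,255], "travel": [[12.5,-6,20],[12.5,-6,40],[12.5,-6,45],[12.5,-6,45],[12.5,-6,45]], "roll": [0,0,0,0,0]}}

```text
time_s: 1.77
tool_pos: [572.1, -68.0, 101.7]
ee_rot: [-3.078, -0.627, 0.0]
contact_force: [-0.6, 0.1, 0.3]
opening: 0.4
grip_force: 0.0
```

```bash
python3 - <<'E'
from h import *
im,W=cloud("top"); cv2.imwrite("pics/t1.png",cv2.resize(im[120:220,190:300],None,fx=5,fy=5))
im,W=cloud("scene");cv2.imwrite("pics/s1.png",cv2.resize(im[150:250,190:320],None,fx=5,fy=5))
s=manip.state();print({k:np.round(s[k],3) for k in("time_s","tool_pos","ee_rot","contact_force","opening")})
E
```

```text
{'time_s': np.float64(1.867), 'tool_pos': array([572.838, -68.363, 102.683]), 'ee_rot': array([3.078e+00, 6.270e-01, 3.000e-03]), 'contact_force': array([ 0.419, -1.426, -0.37 ]), 'opening': np.float64(-0.175)}
```

View pics/s1.png

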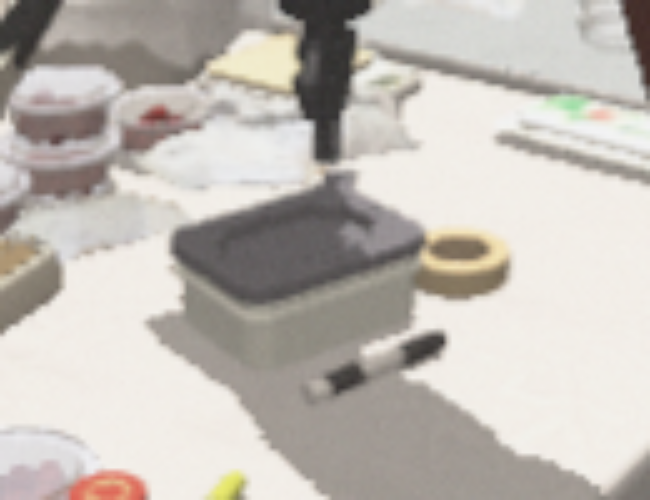

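The shut fingers hang at about (328,160) in the scene crop, near the tab at (340,180). I'll check the projection of the tip and the press point into that view.

```bash
python3 - <<'E'
from h import *
m=manip.camera_model("scene");K2,D2,T2=[np.array(m[k],float) for k in("intrinsics","dist_coeffs","world_to_cam")]
p=np.float64([[572.5,-68,102.5],[572.5,-67.7,76],[490.6,-41.4,76],[529.1,78.5,76],[611,52.3,76]])
u=cv2.projectPoints(p,cv2.Rodrigues(T2[:3,:3])[0],T2[:3,3],K2,D2)[0].reshape(-1,2)
print(((u-[190,150])*5).round())
E
```

```text
[[323. 156.]
 [324. 186.]
 [390. 222.]
 [253. 268.]
 [190. 228.]]
```

View pics/t1.png

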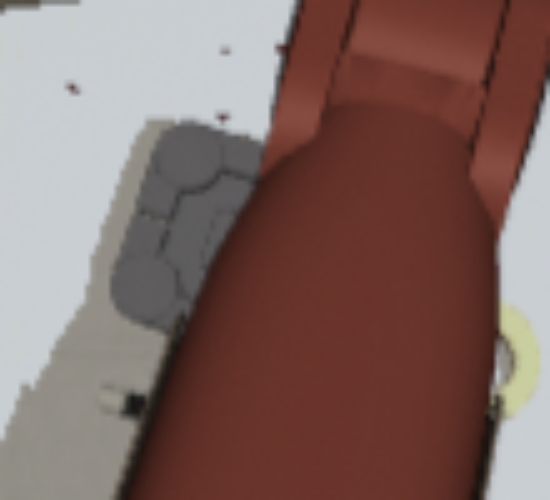

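The projected points match the lid in the scene view. The top view is blocked by the arm, but the corner is not in doubt. Descending on corner 1.

Emit:
{"fn": "apply_moves", "kwargs": {"gripper": [255,255,255,255,255], "travel": [[0,0,8],[0,0,15],[0,0,20],[0,0,22],[0,0,22]], "roll": [0,0,0,0,0]}}

```text
time_s: 2.28
tool_pos: [571.7, -67.5, 78.5]
ee_rot: [-3.078, -0.628, 0.002]
contact_force: [0.2, 0.1, 0.1]
opening: -0.3
grip_force: 0.0
```

Emit:
{"fn": "apply_moves", "kwargs": {"gripper": [255,255,255,255,255], "travel": [[0,0,1],[0,0,2],[0,0,3],[0,0,4],[0,0,4]], "roll": [0,0,0,0,0]}}

```text
time_s: 2.7
tool_pos: [572.5, -67.6, 75.5]
ee_rot: [3.078, 0.628, 0.001]
contact_force: [-1.2, -0.3, 3.8]
opening: -0.4
grip_force: 1.9
```

Emit:
{"fn": "apply_moves", "kwargs": {"gripper": [255,255,255,255,255], "travel": [[0,0,1],[0,0,2],[0,0,3],[0,0,3],[0,0,3]], "roll": [0,0,0,0,0]}}

```text
time_s: 3.12
tool_pos: [572.1, -67.5, 72.0]
ee_rot: [-3.078, -0.628, 0.001]
contact_force: [0.4, -0.0, 0.1]
opening: 0.2
grip_force: 0.0
```

Emit:
{"fn": "apply_moves", "kwargs": {"gripper": [255,255,255,255,255], "travel": [[0,0,1],[0,0,2],[0,0,3],[0,0,3],[0,0,3]], "roll": [0,0,0,0,0]}}

```text
time_s: 3.53
tool_pos: [572.3, -67.6, 70.0]
ee_rot: [3.078, 0.628, 0.001]
contact_force: [-2.4, 0.4, 9.6]
opening: -0.5
grip_force: 4.5
```

Corner 1 bottomed out hard at 70 mm, so it is shut. Rising, then on to corner 2.

Emit:
{"fn": "apply_moves", "kwargs": {"gripper": [255,255,255,255,255], "travel": [[0,0,-15],[0,0,-30],[-20,-17.5,-30],[-42,-37,-30],[-65,-56,-30]], "roll": [0,0,0,0,0]}}

```text
time_s: 3.95
tool_pos: [489.9, -41.3, 99.2]
ee_rot: [3.078, 0.628, 0.001]
contact_force: [-0.2, -0.7, -0.0]
opening: 0.4
grip_force: 0.0
```

Emit:
{"fn": "apply_moves", "kwargs": {"gripper": [255,255,255,255,255], "travel": [[0,0,0],[0,0,8],[0,0,15],[0,0,20],[0,0,20]], "roll": [0,0,0,0,0]}}

```text
time_s: 4.37
tool_pos: [490.5, -41.7, 77.8]
ee_rot: [-3.078, -0.628, 0.002]
contact_force: [-1.1, -0.2, 0.1]
opening: 0.1
grip_force: 0.0
```

Emit:
{"fn": "apply_moves", "kwargs": {"gripper": [255,255,255,255,255], "travel": [[0,0,1],[0,0,2],[0,0,3],[0,0,4],[0,0,4]], "roll": [0,0,0,0,0]}}

```text
time_s: 4.78
tool_pos: [490.9, -41.6, 75.5]
ee_rot: [3.078, 0.628, 0.001]
contact_force: [-0.4, 0.0, 3.2]
opening: 0.2
grip_force: 1.8
```

Emit:
{"fn": "apply_moves", "kwargs": {"gripper": [255,255,255,255,255], "travel": [[0,0,1.5],[0,0,3],[0,0,4.5],[0,0,6],[0,0,6]], "roll": [0,0,0,0,0]}}

```text
time_s: 5.2
tool_pos: [490.7, -41.6, 70.0]
ee_rot: [3.078, 0.628, 0.001]
contact_force: [-2.0, 0.8, 10.8]
opening: -0.1
grip_force: 5.5
```

Corner 2 is shut. On to corner 3.

Emit:
{"fn": "apply_moves", "kwargs": {"gripper": [255,255,255,255,255], "travel": [[0,0,-15],[0,0,-30],[21,-24,-30],[42,-48,-30],[62,-71,-30]], "roll": [0,0,0,0,0]}}

```text
time_s: 5.62
tool_pos: [520.2, 49.0, 99.5]
ee_rot: [3.079, 0.626, 0.001]
contact_force: [0.9, 0.1, 0.2]
opening: -0.0
grip_force: 0.0
```

Emit:
{"fn": "apply_moves", "kwargs": {"gripper": [255,255,255,255,255], "travel": [[20.5,-24,0],[20.5,-24,0],[20.5,-24,10],[20.5,-24,20],[20.5,-24,20]], "roll": [0,0,0,0,0]}}

```text
time_s: 6.03
tool_pos: [527.2, 77.4, 76.7]
ee_rot: [-3.078, -0.627, 0.006]
contact_force: [-0.7, -0.8, -0.4]
opening: -0.0
grip_force: 0.0
```

Emit:
{"fn": "apply_moves", "kwargs": {"gripper": [255,255,255,255,255], "travel": [[0,0,1],[0,0,2],[0,0,3],[0,0,4],[0,0,4]], "roll": [0,0,0,0,0]}}

```text
time_s: 6.45
tool_pos: [529.3, 77.7, 75.6]
ee_rot: [3.078, 0.627, 0.0]
contact_force: [-1.0, -1.9, 3.7]
opening: -0.2
grip_force: 2.0
```

Emit:
{"fn": "apply_moves", "kwargs": {"gripper": [255,255,255,255,255], "travel": [[0,0,1.5],[0,0,3],[0,0,4.5],[0,0,6],[0,0,6]], "roll": [0,0,0,0,0]}}

```text
time_s: 6.87
tool_pos: [529.5, 78.4, 70.0]
ee_rot: [-3.078, -0.629, -0.001]
contact_force: [-2.8, -0.8, 8.6]
opening: -0.2
grip_force: 4.6
```

Corner 3 is shut. Corner 4 is a tool shift of (65, 56).

Emit:
{"fn": "apply_moves", "kwargs": {"gripper": [255,255,255,255,255], "travel": [[0,0,-15],[0,0,-30],[20,17.5,-30],[42,37,-30],[65,56,-30]], "roll": [0,0,0,0,0]}}

```text
time_s: 7.28
tool_pos: [611.9, 52.1, 99.7]
ee_rot: [-3.078, -0.629, -0.001]
contact_force: [1.4, 0.6, -0.0]
opening: 0.4
grip_force: 0.0
```

Emit:
{"fn": "apply_moves", "kwargs": {"gripper": [255,255,255,255,255], "travel": [[0,0,0],[0,0,8],[0,0,15],[0,0,20],[0,0,20]], "roll": [0,0,0,0,0]}}

```text
time_s: 7.7
tool_pos: [608.9, 52.6, 77.5]
ee_rot: [-3.077, -0.629, 0.005]
contact_force: [-0.2, 0.5, 0.3]
opening: -0.1
grip_force: 0.0
```

Emit:
{"fn": "apply_moves", "kwargs": {"gripper": [255,255,255,255,255], "travel": [[0,0,1],[0,0,2],[0,0,3],[0,0,4],[0,0,4]], "roll": [0,0,0,0,0]}}

```text
time_s: 8.12
tool_pos: [611.1, 52.3, 75.6]
ee_rot: [-3.078, -0.629, -0.001]
contact_force: [-1.7, 0.7, 3.6]
opening: -0.0
grip_force: 2.0
```

Emit:
{"fn": "apply_moves", "kwargs": {"gripper": [255,255,255,255,255], "travel": [[0,0,1.5],[0,0,3],[0,0,4.5],[0,0,6],[0,0,6]], "roll": [0,0,0,0,0]}}

```text
time_s: 8.53
tool_pos: [611.3, 52.1, 70.0]
ee_rot: [3.078, 0.628, 0.001]
contact_force: [-2.8, 0.3, 8.4]
opening: -0.2
grip_force: 4.0
```

Emit:
{"fn": "apply_moves", "kwargs": {"gripper": [255,255,255,255,255], "travel": [[0,0,-15],[0,0,-40],[0,0,-70],[0,0,-90],[0,0,-90]], "roll": [0,0,0,0,0]}}

```text
time_s: 8.95
tool_pos: [613.5, 52.0, 163.6]
ee_rot: [3.076, 0.628, 0.01]
contact_force: [1.2, 0.0, -0.2]
opening: 0.1
grip_force: 0.0
```

```bash
python3 - <<'E'
from h import *
im,W=cloud("scene");cv2.imwrite("pics/s2.png",cv2.resize(im[150:250,190:320],None,fx=5,fy=5))
E
```

```text
(no output)
```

View pics/s2.png

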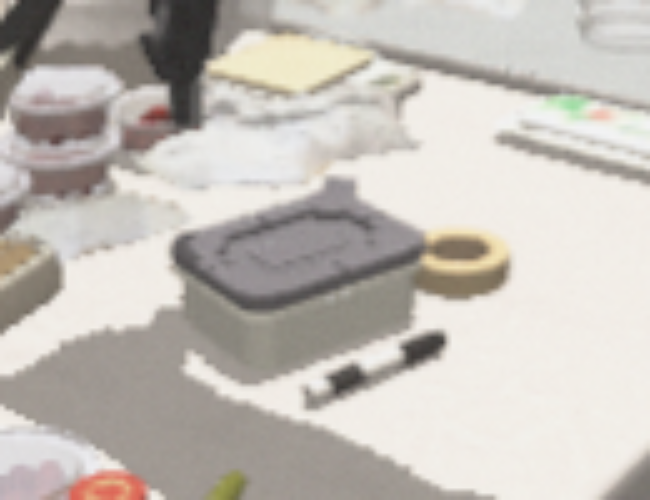

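The tub (corner at about (250,300)), tape and marker are where they were, the lid is even all round and the fingers are clear at (185,120). Handing in.

```bash
python3 -c "
from rig import manip
print(manip.hand_in())"
```

```text
the job is handed in; nothing more can be done
None
```

I pressed all four rim sections shut in clockwise order from the tab corner, each bottoming out at 70 mm; tub and neighbours showed no visible movement, and I handed the job in at about 9 s (no verdict was returned).

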